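Load the bark crumbler, mesh its drive key and hold it pressed

TASK

Get the balcony bark crumbler running: first lift its loading tray by the bar so that all four bark lumps slide into the hopper. Then take the T-handled drive key from its stand, turn it until the wings of its foot mesh with the cross-shaped socket, slide it fully home and push the spring-loaded socket down to its stop; finish while still holding the key pressed down like that. Leave the planter, mister, scoop, pot and dibber where they stand.

Things in the scene. Friction and masses are not known exactly. Their poses are not given: they have to be found in the camera images.
- mill: bark crumbler, grey plastic, fixed, at some yaw, 126 mm wide in x; origin at its underside, below the hopper's centre. Along its own y: drive block with the socket (y -185 to -58 mm, socket axis at -122, top 100 mm above the table), open hopper (y -58 to +58), loading tray (y +58 to +234). Hopper walls rise 160 to 165 mm above the table, on the tray side only 132
- hopper_floor (a point): centre of the hopper's inner floor, 30 mm above the table; axes as mill. The hopper is an open box, inside 114 mm along x and 104 mm along y
- tray_hinge (a point): middle of the loading tray's hinge line (along x) at the hopper's rim, 134 mm above the table; the frame turns with the tray: y along the tray floor away from the hopper, z up from it. Tray: aluminium, floor 106 x 122 mm, 4 mm thick, level at rest, walls 26 mm high on two sides and 16 mm at the outer end, open towards the hopper
- tray_bar (a point): middle of the tray's round steel lifting bar, 12 mm thick, 90 mm long between two arms, parallel to the hinge. It stands out from the tray's outer end: in the hinge frame at y = 170, z = 12 mm, with 42 mm free between it and the tray's end wall and nothing but the table 146 mm below. Axes as tray_hinge
- tray (a joint): angle of the loading tray, rad: 0 level at rest, grows as the bar is lifted, at most 1.3; light (0.25 kg), falls back level when let go. The lumps slide off at about 0.5 to 0.9
- key: loose drive key, 0.10 to 0.21 kg, upright in its stand. Origin: centre of its foot's underside; z up. Foot: steel cross of four equal wings along +-x and +-y, 8 mm thick, 28 mm tip to tip, 26 mm high (lowest 6 mm is 2 mm smaller on each side as lead-in). Shaft 18 mm thick; 46 mm round flange at z = 40 to 46 mm
- key_grip (a point): centre of the key's black T-grip, 79 mm above the key's origin on its axis; axes as key. The grip is 80 mm long in x, 16 mm thick in y, 32 mm high (z = 63 to 95 mm above the key's origin)
- stand: wooden block fixed to the table, 75 x 75 x 42 mm, with a 34 mm round hole right through; the key's foot hangs in the hole and its flange rests on the block, at any yaw. Lift the key over 45 mm to clear it. Origin at the centre of the underside
- socket (a point): centre of the mouth of the crumbler's socket, an aluminium coupling 43 mm wide with a cross-shaped slot 24 mm deep, slots 11.5 mm wide, 31 mm long, along this point's +-x and +-y (any quarter turn meshes). Mouth 140 mm above the table when up. At any yaw; turns stiffly about z (0.15 N m); moves down on a spring. Key home: foot on the slot's floor, 24 mm below this point
- plunger (a joint): how far the socket is pressed down on its spring, m: 0 up, 0.010 at the stop; starts to move at about 3 N and takes about 11 N at the stop, the key's weight included; springs back when let go
- lump0: one of four dark bark lumps lying on the loading tray, 28 x 22 x 20 mm, 15 g; origin at the centre of its underside
- lump1: one of four dark bark lumps lying on the loading tray, 28 x 22 x 20 mm, 15 g; origin at the centre of its underside
- lump2: one of four dark bark lumps lying on the loading tray, 28 x 22 x 20 mm, 15 g; origin at the centre of its underside
- lump3: one of four dark bark lumps lying on the loading tray, 28 x 22 x 20 mm, 15 g; origin at the centre of its underside
- planter: bystander, loose: square white ceramic planter, open top, 90 x 90 x 80 mm high; origin at the centre of its underside
- mister: bystander, loose: stainless steel mister bottle, 72 mm across, 160 mm high with a black spray head; origin at the centre of its underside
- scoop: bystander, loose: orange plastic hand scoop, 185 mm long, 30 mm high; origin on the table under the joint of pan and handle (pan to its +x)
- pot: bystander, loose: empty round terracotta pot, 90 mm across, 80 mm high; origin at the centre of its underside
- dibber: bystander, loose: pointed wooden dibber standing on its wide end, 48 mm across, 140 mm high; origin at the centre of its underside

How it is judged:
By the outcome, as a careful person would: the job done as asked, in the order asked, and still so for the second after the job is handed in, while the arm keeps its last pose, push and grip.
It also fails if it takes over 61 s, if anything falls off the work surface, if the arm or the gripper's body presses on something with over 40 N, if the wrist force passes 120 N, or if a joint passes its speed limit or range.

ROBOT

A 6-joint arm with a two-finger parallel gripper is mounted at the origin on the work surface. World frame = base frame: x ahead of the robot, y to its left, z up, the work surface at z = 0. Lengths are in mm, angles in rad, forces in N, time in s.
With the tool pointing down it reaches from about 300 to 775 mm from the base axis. Payload 14.6 kg.
Tool frame: the origin (TCP) lies on the centre line of the jaws, within the pads' length; the fingertips stand ahead of it and the grasp point (between the pads) is the TCP (manip.tip_reach is the z of the fingertips in the tool frame, in mm); z points along the fingers, y is the direction in which the jaws open and shut (so a half turn about z gives the same grasp; the last joint's range is limited). The gripper opens to 94 mm and grips with 3 to 60 N. Pads are 16 mm wide; open, the fingers measure 119 mm over their backs; the gripper's body (75 mm by 177 mm) begins 78 mm behind the grasp point.
Start: joints at [-1.4, 0.3, 1.521, -0, 1.321, -0.067], TCP at [129.554, -534.514, 197.946] pointing down, gripper open.
Joint ranges: [-3.03, 3.03], [-0.79, 2.21], [0.23, 2.52], [-1.04, 4.18], [0, 3.07], [-2.55, 2.55]. Speed limits (rad/s): [2.22, 2.22, 2.57, 3.14, 3.14, 3.14].

INTERFACE

Orientations are given as [roll, pitch, yaw] about the fixed x, y, z axes, in that order (R = Rz(yaw) Ry(pitch) Rx(roll)).
In Python, from cell import manip, camera, search_frame, masks_of, tip_of gives the robot as it stands.
- The arm moves only by the tool send_rows, never from a script. Its argument "plan" is a list of rows, each an object with "travel": the shift along the tool's x, y, z in mm, a list of three; "delta_rot": the turn, a rotation vector about the tool's x, y, z in degrees, a list of three; "fingers": the gripper's target within -1 to 1 (shut at 1, half-way at 0, fully open at -1). In form: [{"travel": [dx, dy, dz], "delta_rot": [wx, wy, wz], "fingers": fingers}, ...]. A call has 1 to 20 rows; each row shifts and turns the commanded pose from where the row before left it, along the tool's axes as they then stand; what a row does not reach is not made up. A row lasts 1/8 s, in which the tool goes at most 62.5 mm and 10.7 degrees, less where a joint would pass 70% of its speed; a pose out of reach is approached as far as the arm can. A call is refused whole if a number of a shift passes 62.5 or a number of a turn 10.7, either way. A call with a gripper value outside its range is refused whole. The fingers move at their own pace and stop on an object; "grip_force" is the grip in N (left out, the last holds). Time passes only in rows, so rows that do not move let the fingers close. It gives the time, the measured TCP pose, the force and the opening at its end, in the units of the state.
- manip.read_state(): the state, without advancing time (a new reading comes with each control period).
- camera(name): name is "scene" or "top" or "wrist"; returns a dict with "color" (480x640x3 uint8, red, green, blue), "z_map" (480x640 float32, mm along the optical axis (not along the pixel's ray), 0 where there is no reading), "fov_y" (degrees; the focal length in pixels is half the picture's height over the tangent of half this angle, whatever the lens; pixels are square), "cx", "cy" (the principal point, pixels), "k1" (the pictures are not rectified: a ray, as slopes to the right and down, at radius r is drawn at 1 + k1 r^2 times it, then the intrinsics apply), "world_from_camera" (4x4, takes a point from camera to world coordinates); the wrist camera has in their place "tool_from_camera" (4x4, takes a point from camera to tool coordinates, whose origin is the TCP and whose axes are the flange's). Camera axes: x right, y up, looking along -z (the intrinsics and any distortion apply to the point x, -y, -z); pixel columns grow to the right and rows downward; lengths in mm; the calibration is good to about 2 mm. A picture is of the moment at which its call begins: read the wrist's pose just before it.
- manip.sign_off(): hands the job in, once; it reports no verdict.
Trained networks look in the newest picture that a camera, given by its name, has taken for a name from the list of things; names that differ only in an ending like _2 or _b are one class to them, and where a whole thing is asked for, a point or a joint stands for the part that bears it (a point fixed in the world has none). Each returns a list of dicts, best first, with "confidence" (0 to 1); they miss things now and then, are a little off and sometimes report something else, mostly with a low value. They report only what shows in the picture. A call takes as long as a camera call.
- search_frame(name, camera): "at" ([x, y, z] in mm, in the coordinates of the camera as it stood for that picture, good to about 4 mm: the middle of the surface that is visible of it).
- masks_of(name, camera): "region" (480x640 bool, what is visible of it).
- tip_of(name, camera): "at" ([x, y, z] in mm, in the coordinates of the camera as it stood for that picture, good to about 4 mm: a listed point, or the origin of a listed thing).
The state is a dict: "clock": time; "joints": joint angles; "qd": joint speeds; "effort": joint torques, N m; "eef_pos": TCP position; "eef_rot": TCP orientation; "wrist_force": force on the tool from outside, world axes, zero at the start; "moment": the same for the moment, N m; "finger_gap": finger opening in mm.
Only numpy, scipy, OpenCV 4.12 (cv2) and the standard library are available. Lean on these libraries where they do the work, as an engineer would, in place of code of your own. Each camera call takes 0.05 s, during which the arm holds its last target. There are 200 camera calls.

## Working session

There is one attempt and no reset: what is moved stays moved. The work goes in short steps, Python scripts to look and compute and a tool call to move; the robot and the scene stay as the last step left them, time stands still between calls to the robot, and variables do not carry over. Pictures are saved under pics/ and viewed, about 8 in all and at most 12, crops included, and the job is handed in when it is done.

Besides the shell and the picture viewer there is one more tool, called after "Request:" as a command line: name --argument value ..., lists and objects as JSON in quotes. send_rows: Moves the arm, as the interface text tells. Its arguments: {"type":"object","properties":{"plan":{"type":"array"},"grip_force":{"type":"number"}},"required":["plan"]}

```bash
ls; mkdir -p pics; cat > h.py <<'E'
import numpy as np, cv2
from scipy.spatial.transform import Rotation as R
from cell import manip, camera, search_frame, masks_of, tip_of
def pose(s):
    T=np.eye(4);T[:3,:3]=R.from_euler('xyz',s['eef_rot']).as_matrix();T[:3,3]=s['eef_pos'];return T
def cam(n):
    s=manip.read_state(); c=camera(n)
    c['T']=c['world_from_camera'] if n!='wrist' else pose(s)@c['tool_from_camera']
    c['f']=240/np.tan(np.radians(c['fov_y'])/2); return c
def tw(c,p): return (np.array(c['T'])@np.r_[p,1])[:3]
def save(c,fn,box=None,sc=1):
    im=c['color'][:,:,::-1]
    if box: im=im[box[1]:box[3],box[0]:box[2]]
    cv2.imwrite('pics/'+fn,cv2.resize(im,None,fx=sc,fy=sc,interpolation=cv2.INTER_CUBIC))
def K(c): return np.array([[c['f'],0,c['cx']],[0,c['f'],c['cy']],[0,0,1.]])
def proj(c,P):
    P=np.atleast_2d(P).astype(float);q=(P-c['T'][:3,3])@c['T'][:3,:3]
    x=q[:,0]/-q[:,2];y=-q[:,1]/-q[:,2];r2=x*x+y*y;d=1+c['k1']*r2
    return np.c_[c['f']*x*d+c['cx'],c['f']*y*d+c['cy']]
def cloud(c):
    v,u=np.mgrid[:480,:640];pts=np.stack([u,v],-1).reshape(-1,1,2).astype(np.float64)
    n=cv2.undistortPoints(pts,K(c),np.array([c['k1'],0,0,0.]))[:,0]
    z=c['z_map'].reshape(-1).astype(float)
    q=np.c_[n[:,0]*z,-n[:,1]*z,-z]
    return (q@c['T'][:3,:3].T+c['T'][:3,3]).reshape(480,640,3)
E
python3 - <<'E'
from h import *
print(manip.tip_reach, manip.read_state())
for n in ('scene','top'):
    c=cam(n); save(c,n+'0.png'); print(n,c['T'][:3,3].round(),c['k1'],c['f'])
    for t in 'mill hopper_floor tray_hinge tray_bar key key_grip stand socket planter mister scoop pot dibber lump0'.split():
        print(t,[(tw(c,d['at']).round().tolist(),round(d['confidence'],2)) for d in tip_of(t,n)[:4]])
E
```

```text
pics
19.0 {'clock': 0.0, 'joints': array([-1.39958291e+00,  3.00488137e-01,  1.52155338e+00, -1.63560452e-05,
        1.32070172e+00, -6.66199552e-02]), 'qd': array([ 1.91214860e-03, -9.23198004e-04,  1.19429002e-03, -7.19875696e-04,
       -7.93782822e-05,  7.45065222e-04]), 'effort': array([-6.83892358e-04, -5.31811023e+01, -3.52735233e+01,  7.07709999e-02,
        2.44297413e-02, -7.29251701e-05]), 'eef_pos': array([ 129.51624332, -534.26428391,  197.388708  ]), 'eef_rot': array([-3.14044356e+00, -6.07880191e-05,  2.37837398e-01]), 'wrist_force': array([-0.41051302,  0.31762431, -0.64057323]), 'moment': array([-0.01735916, -0.00994285,  0.01644906]), 'finger_gap': 93.7773838304959}
scene [1459.  222.  955.] -0.012534328508505922 550.6349770162681
mill [([511.0, 53.0, -2.0], 0.86)]
hopper_floor []
tray_hinge [([508.0, 112.0, 135.0], 0.57)]
tray_bar [([502.0, 282.0, 146.0], 0.72)]
key [([624.0, -262.0, 2.0], 0.94)]
key_grip [([629.0, -258.0, 80.0], 0.57)]
stand [([623.0, -259.0, -7.0], 0.91)]
socket [([522.0, -69.0, 135.0], 0.78)]
planter [([445.0, -261.0, 0.0], 0.57), ([526.0, 153.
[... 324 characters left out ...]
18879111174176935 609.2447086957103
mill [([514.0, 54.0, 1.0], 0.84)]
hopper_floor [([504.0, 280.0, 142.0], 0.49), ([527.0, 155.0, 137.0], 0.16)]
tray_hinge [([511.0, 121.0, 136.0], 0.8)]
tray_bar [([503.0, 282.0, 142.0], 0.85)]
key [([625.0, -257.0, -2.0], 0.89), ([405.0, 432.0, 1.0], 0.39)]
key_grip [([628.0, -253.0, 77.0], 0.81), ([481.0, 204.0, 140.0], 0.69)]
stand [([626.0, -257.0, 1.0], 0.81)]
socket [([522.0, -68.0, 139.0], 0.71)]
planter [([450.0, -261.0, -1.0], 0.63)]
mister [([548.0, -451.0, -0.0], 0.65)]
scoop []
pot [([403.0, 429.0, 3.0], 0.89)]
dibber [([781.0, -203.0, 5.0], 0.69)]
lump0 [([491.0, 156.0, 139.0], 0.73), ([526.0, 206.0, 136.0], 0.67), ([529.0, 154.0, 139.0], 0.5)]
```

View pics/top0.png

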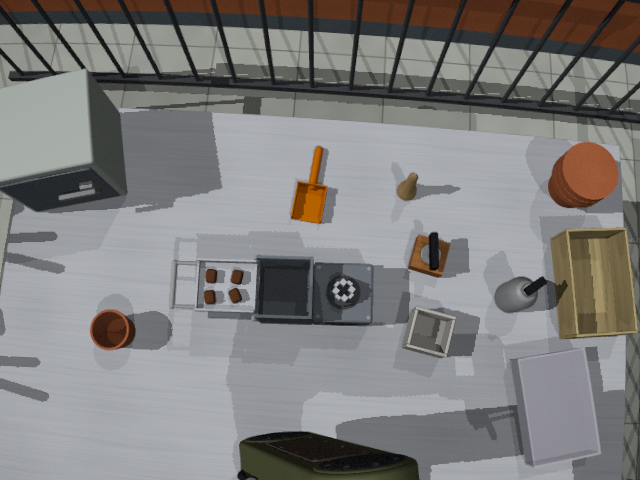

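View pics/scene0.png

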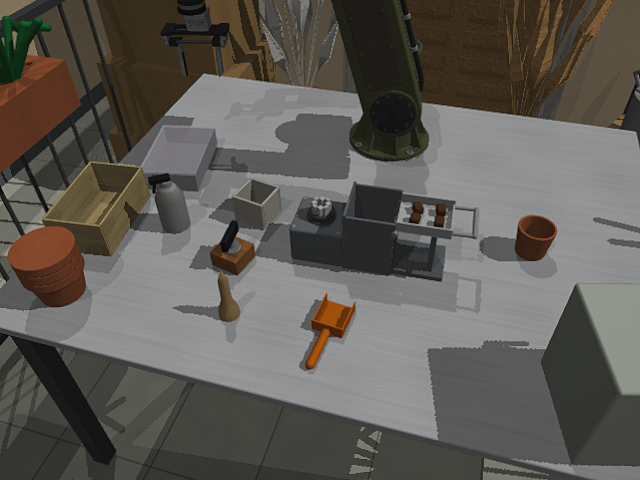

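Both views show the mill left-right in the top image: tray with 4 lumps at (225,285), hopper (285,288), socket (344,290), key (432,252) on its stand, and the planter at (430,332). I'll refine the bar and the socket and key yaw from the depth.

```bash
python3 - <<'E'
from h import *
for n in('top','scene'):
    c=cam(n);W=cloud(c)
    yd=np.array([-np.sin(.056),np.cos(.056)]);xd=np.array([yd[1],-yd[0]])
    b=np.array([502.5,282])
    d=W[...,:2]-b; a=d@xd; e=d@yd
    m=(abs(a)<38)&(abs(e)<16)&(W[...,2]>138)&(W[...,2]<165)
    P=W[m]; print(n,'bar',len(P),P.mean(0).round(1), np.polyfit(P[:,0],P[:,1],1).round(4), P[:,2].max().round(1))
    # mill body edges: hopper rim
    m=(W[...,2]>152)&(W[...,2]<175)&(abs(W[...,0]-515)<90)&(abs(W[...,1]-53)<90)
    r=cv2.minAreaRect(W[m][:,:2].astype(np.float32)); print('rim',len(W[m]),r)
    m=(abs(W[...,0]-627)<60)&(abs(W[...,1]+256)<60)&(W[...,2]>88)&(W[...,2]<104)
    P=W[m];r=cv2.minAreaRect(P[:,:2].astype(np.float32)); print('grip',len(P),r,P[:,2].mean())
    m=(abs(W[...,0]-522)<40)&(abs(W[...,1]+68)<40)&(W[...,2]>132)&(W[...,2]<150)
    P=W[m];print('socket',len(P),cv2.minEnclosingCircle(P[:,:2].astype(np.float32)),P[:,2].mean())
E
```

```text
top bar 214 [500.4 282.5 150.4] [4.490000e-02 2.600093e+02] 159.4
rim 659 ((512.8514404296875, 71.466796875), (127.65203857421875, 147.2430419921875), 2.7026212215423584)
grip 292 ((624.031982421875, -256.7842102050781), (79.20132446289062, 17.838266372680664), 3.039661169052124) 95.99240745551853
socket 213 ((518.7144775390625, -66.48607635498047), 23.210554122924805) 139.36509177034043
scene bar 123 [504.9 281.2 151.7] [4.790000e-02 2.569881e+02] 155.5
rim 743 ((510.8341979980469, 71.10786437988281), (134.71749877929688, 147.1322479248047), 2.1067025661468506)
grip 211 ((624.3766479492188, -256.83599853515625), (81.20722198486328, 17.328310012817383), 1.189603567123413) 96.4464738733106
socket 208 ((518.5989379882812, -65.81202697753906), 24.79029655456543) 138.57427468534908
```

Request:
send_rows --plan '[{"travel": [0,0,-45],"delta_rot": [0,0,5.4],"fingers": -1},{"travel": [0,0,-45],"delta_rot": [0,0,5.5],"fingers": -1},{"travel": [0,0,-40],"delta_rot": [0,0,0],"fingers": -1},{"travel": [23,-44.5,0],"delta_rot": [0,0,0],"fingers": -1},{"travel": [23,-44.5,0],"delta_rot": [0,0,0],"fingers": -1},{"travel": [23,-44.5,0],"delta_rot": [0,0,0],"fingers": -1},{"travel": [23,-44.5,0],"delta_rot": [0,0,0],"fingers": -1},{"travel": [23,-44.5,0],"delta_rot": [0,0,0],"fingers": -1},{"travel": [23,-44.5,0],"delta_rot": [0,0,0],"fingers": -1},{"travel": [23,-44.5,0],"delta_rot": [0,0,0],"fingers": -1},{"travel": [23,-44.5,0],"delta_rot": [0,0,0],"fingers": -1},{"travel": [23,-44.5,0],"delta_rot": [0,0,0],"fingers": -1},{"travel": [23,-44.5,0],"delta_rot": [0,0,0],"fingers": -1},{"travel": [23,-44.5,0],"delta_rot": [0,0,0],"fingers": -1},{"travel": [23,-44.5,0],"delta_rot": [0,0,0],"fingers": -1},{"travel": [23,-44.5,0],"delta_rot": [0,0,0],"fingers": -1},{"travel": [23,-44.5,0],"delta_rot": [0,0,0],"fingers": -1},{"travel": [23,-44.5,0],"delta_rot": [0,0,0],"fingers": -1},{"travel": [23,-44.5,0],"delta_rot": [0,0,0],"fingers": -1},{"travel": [0,0,0],"delta_rot": [0,0,0],"fingers": -1}]' --grip_force 20

```text
clock: 4.1
eef_pos: [463.6, 196.3, 326.9]
eef_rot: [3.141, 0.002, 0.05]
wrist_force: [-0.4, -0.1, -0.1]
finger_gap: 93.8
```

Request:
send_rows --plan '[{"travel": [14,-28,0],"delta_rot": [0,0,0],"fingers": 0},{"travel": [14,-28,0],"delta_rot": [0,0,0],"fingers": 0},{"travel": [14.6,-27.7,0],"delta_rot": [0,0,0],"fingers": 0},{"travel": [0,0,45],"delta_rot": [0,0,0],"fingers": 0},{"travel": [0,0,36],"delta_rot": [0,0,0],"fingers": 0},{"travel": [0,0,0],"delta_rot": [0,0,0],"fingers": 0},{"travel": [0,0,0],"delta_rot": [0,0,0],"fingers": 0}]'

```text
clock: 4.97
eef_pos: [502.4, 279.6, 249.1]
eef_rot: [-3.141, -0.002, 0.047]
wrist_force: [0.0, -1.0, 0.3]
finger_gap: 47.0
```

```bash
python3 - <<'E'
from h import *
s=manip.read_state();print(s['eef_pos'],s['eef_rot'],s['joints'])
c=cam('wrist');W=cloud(c);save(c,'w1.png')
print([(tw(c,d['at']).round(1).tolist(),round(d['confidence'],2)) for d in tip_of('tray_bar','wrist')[:3]])
m=(abs(W[...,0]-502)<35)&(abs(W[...,1]-282)<20)&(W[...,2]>140)&(W[...,2]<160)
P=W[m];print(len(P));
if len(P):print(P.mean(0),P.min(0),P.max(0),np.polyfit(P[:,0],P[:,1],1))
E
```

```text
[502.36768338 279.56927133 249.05199933] [-3.14067468e+00 -2.27547644e-03  4.71023606e-02] [ 4.44134401e-01  3.21829787e-01  1.37410743e+00 -3.35948058e-05
  1.44320200e+00  1.96783156e+00]
[([504.3, 286.3, 149.5], 0.79)]
1182
[502.96386161 284.07162752 150.59559431] [467.01108036 277.05106102 145.19608066] [536.90488354 291.5121542  154.02233118] [4.71399891e-02 2.60361917e+02]
```

View pics/w1.png

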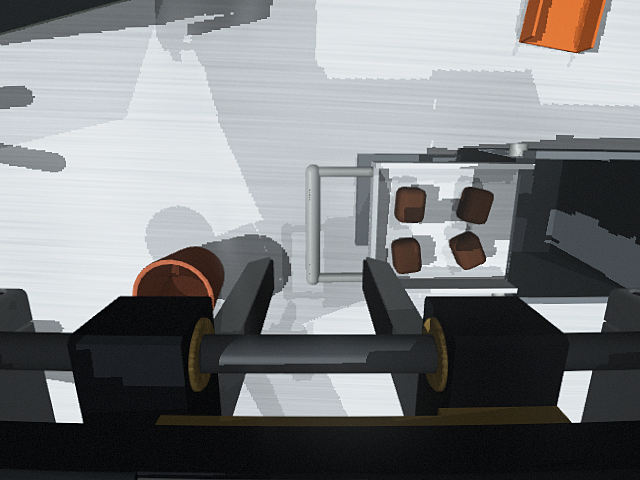

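The wrist view shows the bar (312,225) running between the two fingers, with the tray and its four lumps to the right and nothing under the fingers. I'll descend and grip.

Request:
send_rows --plan '[{"travel": [0,-3.5,35],"delta_rot": [0,0,0],"fingers": 0},{"travel": [0,0,35],"delta_rot": [0,0,0],"fingers": 0},{"travel": [0,0,33],"delta_rot": [0,0,0],"fingers": 0},{"travel": [0,0,0],"delta_rot": [0,0,0],"fingers": 0.3},{"travel": [0,0,0],"delta_rot": [0,0,0],"fingers": 1},{"travel": [0,0,0],"delta_rot": [0,0,0],"fingers": 1},{"travel": [0,0,0],"delta_rot": [0,0,0],"fingers": 1},{"travel": [0,0,0],"delta_rot": [0,0,0],"fingers": 1}]' --grip_force 15

```text
clock: 6.08
eef_pos: [501.9, 283.5, 144.5]
eef_rot: [-3.141, -0.001, 0.048]
wrist_force: [-0.9, 2.7, 4.3]
finger_gap: 1.7
```

```bash
python3 - <<'E'
from h import *
s=manip.read_state();print(s['eef_pos'],s['wrist_force'],s['finger_gap'])
c=cam('wrist');W=cloud(c)
t=cam('scene');
im=np.vstack([cv2.resize(c['color'],(400,300)),cv2.resize(t['color'][150:300,350:550],(400,300))])[:,:,::-1]
cv2.imwrite('pics/g1.png',im)
print([(tw(c,d['at']).round(1).tolist(),round(d['confidence'],2)) for d in tip_of('tray_bar','wrist')[:3]])
print([(tw(t,d['at']).round(1).tolist(),round(d['confidence'],2)) for d in tip_of('tray_bar','scene')[:3]])
E
```

```text
[501.87518809 283.54528437 144.51633996] [-0.92340746  2.68024446  4.28370954] 1.6783198224950053
[([506.7, 285.3, 146.9], 0.73)]
[([501.4, 282.6, 144.9], 0.95)]
```

View pics/g1.png

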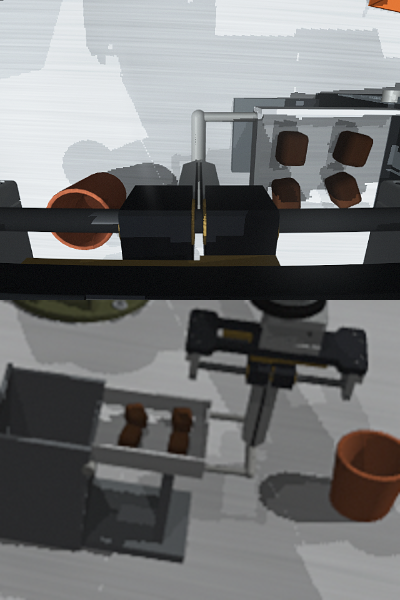

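The fingers sit at bar height but report a 1.7 mm gap, so I'll test with a small lift.

Request:
send_rows --plan '[{"travel": [0,0,-8],"delta_rot": [0,0,0],"fingers": 1},{"travel": [0,0,-8],"delta_rot": [0,0,0],"fingers": 1},{"travel": [0,0,0],"delta_rot": [0,0,0],"fingers": 1}]'

```text
clock: 6.65
eef_pos: [502.0, 283.3, 160.7]
eef_rot: [-3.141, -0.001, 0.048]
wrist_force: [0.7, 0.4, -0.4]
finger_gap: 0.7
```

```bash
python3 - <<'E'
from h import *
s=manip.read_state();print(s['eef_pos'],s['wrist_force'],s['moment'],s['finger_gap'])
c=cam('wrist');W=cloud(c);save(c,'g2.png',(220,130,460,400),2)
m=(abs(W[...,0]-525)<12)&(abs(W[...,1]-282)<20)&(W[...,2]>130)&(W[...,2]<180)
print(W[m].mean(0),W[m].max(0))
E
```

```text
[501.9672682  283.34079586 160.70405158] [ 0.6956065   0.36992286 -0.43929615] [ 0.03013008  0.04150332 -0.00180319] 0.6546182272816439
[525.10460245 284.85201843 150.52574253] [536.97905062 290.97456307 153.68267287]
```

View pics/g2.png

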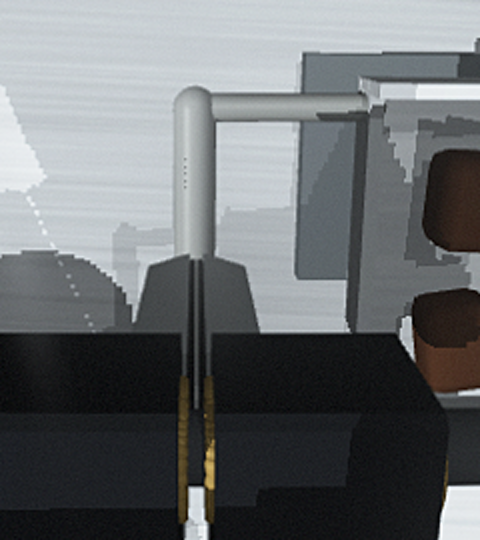

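The bar stayed level while the closed fingers rose, so there is no grasp. Next I'll check where the fingertips really are in the tool frame.

```bash
python3 - <<'E'
from h import *
c=cam('wrist');Z=c['z_map']
W=cloud(c);Ti=np.linalg.inv(pose(manip.read_state()))
T=W@Ti[:3,:3].T+Ti[:3,3]
print(c['tool_from_camera'].round(3))
for v in range(240,340,8):
    print(v,[T[v,u].round(1).tolist() for u in (300,312,318,330,340)])
print(manip.read_state()['joints'])
s=cam('scene');print([(tw(s,d['at']).round(1).tolist(),round(d['confidence'],2)) for d in tip_of('tray_bar','scene')[:3]])
W=cloud(s);P=proj(s,[502,283,160.7-19])[0];print(P)
u,v=P.round().astype(int)
for k in range(-24,12,3): print(k,W[v+k,u].round(0),s['color'][v+k,u])
E
```

```text
[[-1.00000e-03  9.72000e-01  2.36000e-01  6.82750e+01]
 [ 1.00000e+00  1.00000e-03  0.00000e+00  1.09000e-01]
 [ 0.00000e+00  2.36000e-01 -9.72000e-01 -1.86571e+02]
 [ 0.00000e+00  0.00000e+00  0.00000e+00  1.00000e+00]]
240 [[-27.4, -17.9, 160.7], [14.5, -3.3, 8.5], [14.4, 0.1, 9.0], [-26.9, 12.1, 158.8], [-27.3, 22.1, 160.2]]
248 [[-35.5, -18.0, 159.9], [9.8, -3.3, 8.4], [10.0, 0.1, 8.0], [-35.6, 12.2, 160.0], [-35.5, 22.2, 159.6]]
256 [[-44.3, -18.2, 161.2], [4.7, -3.3, 9.6], [5.4, 0.1, 7.5], [-43.6, 12.2, 158.8], [-44.2, 22.4, 160.6]]
264 [[10.2, -8.7, -20.0], [10.0, -2.8, -19.4], [8.9, 0.1, -16.2], [10.1, 6.0, -19.8], [10.2, 10.9, -20.2]]
272 [[9.8, -8.2, -30.1], [10.2, -2.7, -31.1], [8.4, 0.1, -26.5], [9.6, 5.7, -29.5], [10.2, 10.2, -31.2]]
280 [[9.8, -7.7, -39.9], [10.1, -2.5, -40.8], [5.7, 0.1, -29.7], [9.8, 5.3, -40.1], [9.8, 9.7, -40.0]]
288 [[9.9, -7.3, -49.0], [9.9, -2.4, -49.0], [1.7, 0.1, -29.7], [9.8, 5.0, -48.9], [10.1, 9.1, -49.5]]
296 [[34.3, -4.0, -111.2], [10.1, -2.2, -57.4], [-1.8, 0.1, -30.9], [33.6, 2.9, -109.8], [33.8, 5.2, -110.2]]
304 [[33.9, -3.8, -114.5], 
[... 369 characters left out ...]
[33.8, 2.4, -124.8], [33.5, 4.3, -124.3]]
336 [[33.9, -3.2, -127.9], [30.7, -1.1, -122.5], [28.6, 0.1, -118.8], [33.8, 2.3, -127.7], [34.0, 4.1, -128.1]]
[ 4.50426060e-01  3.90056558e-01  1.49090570e+00 -3.28451284e-05
  1.26077574e+00  1.97372958e+00]
[([501.3, 285.9, 144.3], 0.92)]
[475.03172177 223.99997909]
-24 [511. 271. 214.] [52 52 52]
-21 [511. 272. 207.] [62 63 62]
-18 [511. 274. 198.] [64 64 64]
-15 [512. 275. 191.] [64 65 63]
-12 [511. 277. 182.] [63 63 62]
-9 [513. 278. 176.] [66 66 66]
-6 [495. 280. 152.] [78 78 76]
-3 [506. 281. 154.] [100 100  98]
0 [517. 282. 154.] [102 102 100]
3 [526. 283. 154.] [108 108 105]
6 [536. 284. 154.] [111 110 108]
9 [546. 284. 154.] [113 112 110]
```

The depth shows the fingertips end at tool z ≈ -10 mm and the body starts at ≈ -110. The real grasp point is therefore about 29 mm behind the reported TCP, and the fingers had closed above the bar. I'll allow for that by commanding 29 mm lower.

Request:
send_rows --plan '[{"travel": [0,0,-6],"delta_rot": [0,0,0],"fingers": 0},{"travel": [0,0,0],"delta_rot": [0,0,0],"fingers": 0},{"travel": [0,0,0],"delta_rot": [0,0,0],"fingers": 0},{"travel": [0,0,25],"delta_rot": [0,0,0],"fingers": 0},{"travel": [0,0,25],"delta_rot": [0,0,0],"fingers": 0},{"travel": [0,0,0],"delta_rot": [0,0,0],"fingers": 0.5},{"travel": [0,0,0],"delta_rot": [0,0,0],"fingers": 1},{"travel": [0,0,0],"delta_rot": [0,0,0],"fingers": 1},{"travel": [0,0,0],"delta_rot": [0,0,0],"fingers": 1}]' --grip_force 15

```text
clock: 7.98
eef_pos: [502.0, 283.8, 116.8]
eef_rot: [-3.14, -0.001, 0.048]
wrist_force: [0.7, 4.2, 0.3]
finger_gap: 11.3
```

```bash
python3 -c "
import numpy as np
t=np.arange(21)*.055;y=170*np.cos(t)-12*np.sin(t);z=170*np.sin(t)+12*np.cos(t)
print([(round(-a,1),round(-b,1)) for a,b in zip(np.diff(y),np.diff(z))])"
```

```text
[(np.float64(0.9), np.float64(-9.3)), (np.float64(1.4), np.float64(-9.3)), (np.float64(1.9), np.float64(-9.2)), (np.float64(2.4), np.float64(-9.0)), (np.float64(2.9), np.float64(-8.9)), (np.float64(3.4), np.float64(-8.7)), (np.float64(3.9), np.float64(-8.5)), (np.float64(4.4), np.float64(-8.3)), (np.float64(4.8), np.float64(-8.0)), (np.float64(5.2), np.float64(-7.8)), (np.float64(5.7), np.float64(-7.5)), (np.float64(6.1), np.float64(-7.2)), (np.float64(6.4), np.float64(-6.8)), (np.float64(6.8), np.float64(-6.4)), (np.float64(7.2), np.float64(-6.1)), (np.float64(7.5), np.float64(-5.7)), (np.float64(7.8), np.float64(-5.2)), (np.float64(8.0), np.float64(-4.8)), (np.float64(8.3), np.float64(-4.4)), (np.float64(8.5), np.float64(-3.9))]
```

Request:
send_rows --plan '[{"travel": [0,0.9,-9.3],"delta_rot": [0,0,0],"fingers": 1},{"travel": [0,1.4,-9.3],"delta_rot": [0,0,0],"fingers": 1},{"travel": [0,1.9,-9.2],"delta_rot": [0,0,0],"fingers": 1},{"travel": [0,2.4,-9.0],"delta_rot": [0,0,0],"fingers": 1},{"travel": [0,2.9,-8.9],"delta_rot": [0,0,0],"fingers": 1},{"travel": [0,3.4,-8.7],"delta_rot": [0,0,0],"fingers": 1},{"travel": [0,3.9,-8.5],"delta_rot": [0,0,0],"fingers": 1},{"travel": [0,4.4,-8.3],"delta_rot": [0,0,0],"fingers": 1}]'

```text
clock: 8.98
eef_pos: [502.9, 263.5, 188.6]
eef_rot: [-3.138, -0.002, 0.048]
wrist_force: [0.6, 10.6, 3.7]
finger_gap: 11.4
```

Request:
send_rows --plan '[{"travel": [0,4.8,-8.0],"delta_rot": [0,0,0],"fingers": 1},{"travel": [0,5.2,-7.8],"delta_rot": [0,0,0],"fingers": 1},{"travel": [0,5.7,-7.5],"delta_rot": [0,0,0],"fingers": 1},{"travel": [0,6.1,-7.2],"delta_rot": [0,0,0],"fingers": 1},{"travel": [0,6.4,-6.8],"delta_rot": [0,0,0],"fingers": 1},{"travel": [0,6.8,-6.4],"delta_rot": [0,0,0],"fingers": 1},{"travel": [0,7.2,-6.1],"delta_rot": [0,0,0],"fingers": 1},{"travel": [0,7.5,-5.7],"delta_rot": [0,0,0],"fingers": 1},{"travel": [0,7.8,-5.2],"delta_rot": [0,0,0],"fingers": 1},{"travel": [0,8.0,-4.8],"delta_rot": [0,0,0],"fingers": 1},{"travel": [0,8.3,-4.4],"delta_rot": [0,0,0],"fingers": 1},{"travel": [0,8.5,-3.9],"delta_rot": [0,0,0],"fingers": 1},{"travel": [0,0,0],"delta_rot": [0,0,0],"fingers": 1},{"travel": [0,0,0],"delta_rot": [0,0,0],"fingers": 1},{"travel": [0,0,0],"delta_rot": [0,0,0],"fingers": 1},{"travel": [0,0,0],"delta_rot": [0,0,0],"fingers": 1}]'

```text
clock: 10.98
eef_pos: [506.8, 181.0, 263.5]
eef_rot: [-3.139, -0.004, 0.048]
wrist_force: [-3.3, 6.6, 15.0]
finger_gap: 11.6
```

```bash
python3 - <<'E'
from h import *
s=manip.read_state();print(s['eef_pos'],s['wrist_force'],s['finger_gap'])
t=cam('top');c=cam('scene')
for q,n in((t,'top'),(c,'scene')):
    print(n,[(tw(q,d['at']).round().tolist(),round(d['confidence'],2)) for d in tip_of('lump0',n)])
a=cv2.resize(t['color'][220:340,160:390],(690,360));b=cv2.resize(c['color'][120:300,260:500],(320,240))
im=np.zeros((600,690,3),np.uint8);im[:360]=a;im[360:,:320]=b;cv2.imwrite('pics/l1.png',im[:,:,::-1])
E
```

```text
[506.80574465 180.99401485 263.52853786] [-3.25814247  6.60133775 15.02223155] 11.60009695404591
top [([500.0, 89.0, 43.0], 0.63), ([488.0, 14.0, 42.0], 0.63), ([531.0, 10.0, 40.0], 0.6), ([526.0, 90.0, 39.0], 0.58)]
scene []
```

View pics/l1.png

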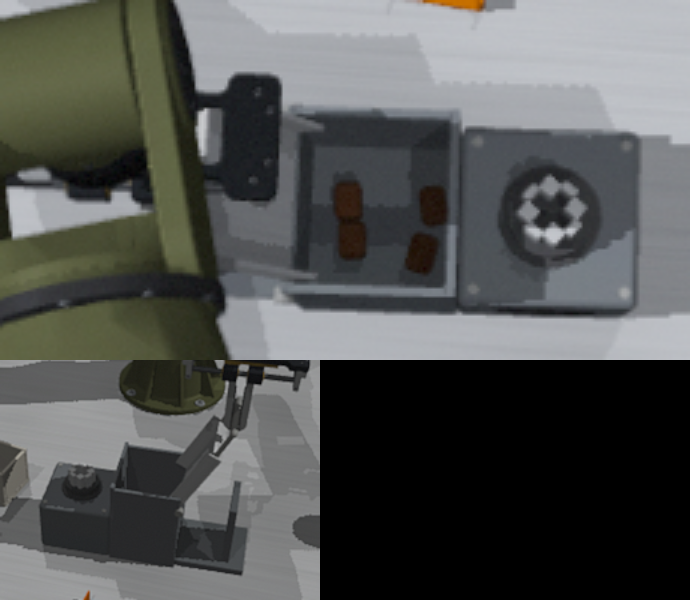

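All four lumps are in the hopper: two at left (350,220) and two at right (428,230) in the crop, at z ≈ 40. I'll lower the tray gently, release it and rise.

Request:
send_rows --plan '[{"travel": [0,-16.8,8.3],"delta_rot": [0,0,0],"fingers": 1},{"travel": [0,-15.8,10.0],"delta_rot": [0,0,0],"fingers": 1},{"travel": [0,-14.7,11.8],"delta_rot": [0,0,0],"fingers": 1},{"travel": [0,-13.2,13.2],"delta_rot": [0,0,0],"fingers": 1},{"travel": [0,-11.8,14.7],"delta_rot": [0,0,0],"fingers": 1},{"travel": [0,-10.0,15.8],"delta_rot": [0,0,0],"fingers": 1},{"travel": [0,-8.3,16.8],"delta_rot": [0,0,0],"fingers": 1},{"travel": [0,-6.3,17.6],"delta_rot": [0,0,0],"fingers": 1},{"travel": [0,-4.3,18.2],"delta_rot": [0,0,0],"fingers": 1},{"travel": [0,-2.3,18.0],"delta_rot": [0,0,0],"fingers": 1},{"travel": [0,0,0],"delta_rot": [0,0,0],"fingers": 1},{"travel": [0,0,0],"delta_rot": [0,0,0],"fingers": 0},{"travel": [0,0,0],"delta_rot": [0,0,0],"fingers": 0},{"travel": [0,0,0],"delta_rot": [0,0,0],"fingers": 0},{"travel": [0,0,-40],"delta_rot": [0,0,0],"fingers": 0},{"travel": [0,0,-60],"delta_rot": [0,0,0],"fingers": 0},{"travel": [0,0,-60],"delta_rot": [0,0,0],"fingers": 0}]'

```text
clock: 13.3
eef_pos: [501.3, 283.0, 278.3]
eef_rot: [3.141, 0.0, 0.047]
wrist_force: [0.8, 1.0, 0.2]
finger_gap: 47.6
```

Request:
send_rows --plan '[{"travel": [-4,50,0],"delta_rot": [0,0,0],"fingers": -1},{"travel": [-4,50,0],"delta_rot": [0,0,0],"fingers": -1},{"travel": [-4,50,0],"delta_rot": [0,0,0],"fingers": -1},{"travel": [-4,50,0],"delta_rot": [0,0,0],"fingers": -1},{"travel": [-4,50,0],"delta_rot": [0,0,0],"fingers": -1},{"travel": [-4,50,0],"delta_rot": [0,0,0],"fingers": -1},{"travel": [-4,50,0],"delta_rot": [0,0,0],"fingers": -1},{"travel": [0,0,0],"delta_rot": [0,0,0],"fingers": -1},{"travel": [0,0,0],"delta_rot": [0,0,0],"fingers": -1}]'

```text
clock: 14.42
eef_pos: [490.3, -67.3, 276.5]
eef_rot: [-3.141, 0.0, 0.047]
wrist_force: [0.3, 0.0, -0.3]
finger_gap: 93.8
```

```bash
python3 - <<'E'
from h import *
s=manip.read_state();print(s['eef_pos'],s['eef_rot'])
c=cam('wrist');W=cloud(c)
print([(tw(c,d['at']).round(1).tolist(),round(d['confidence'],2)) for d in tip_of('socket','wrist')[:3]])
p=proj(c,[520,-67,140])[0].round().astype(int);print(p)
m=(abs(W[...,0]-520)<32)&(abs(W[...,1]+67)<32)&(W[...,2]>133)&(W[...,2]<147)
P=W[m];print(len(P),P[:,2].mean(),cv2.minEnclosingCircle(P[:,:2].astype(np.float32)))
# rectified top-down map at z=140, 5px/mm, 60mm
g=np.linspace(-30,30,300);X,Y=np.meshgrid(520+g,-67-g)
q=proj(c,np.c_[X.ravel(),Y.ravel(),np.full(X.size,140.)]).astype(np.float32).reshape(300,300,2)
r=cv2.remap(c['color'],q[...,0],q[...,1],cv2.INTER_CUBIC);cv2.imwrite('pics/s1r.png',r[:,:,::-1])
h=cv2.remap(W[...,2].astype(np.float32),q[...,0],q[...,1],cv2.INTER_NEAREST)
im=np.hstack([cv2.resize(r,(400,400)),cv2.resize(np.dstack([np.clip((h-100)*5,0,255).astype(np.uint8)]*3),(400,400))])
cv2.imwrite('pics/s1.png',im[:,:,::-1])
E
```

```text
[490.30431968 -67.3178298  276.51592083] [-3.14144256e+00  9.82664397e-05  4.71899289e-02]
[([518.3, -65.9, 138.8], 0.85)]
[319 186]
1064 139.45356774563834 ((518.3145141601562, -65.36239624023438), 23.695680618286133)
```

View pics/s1.png

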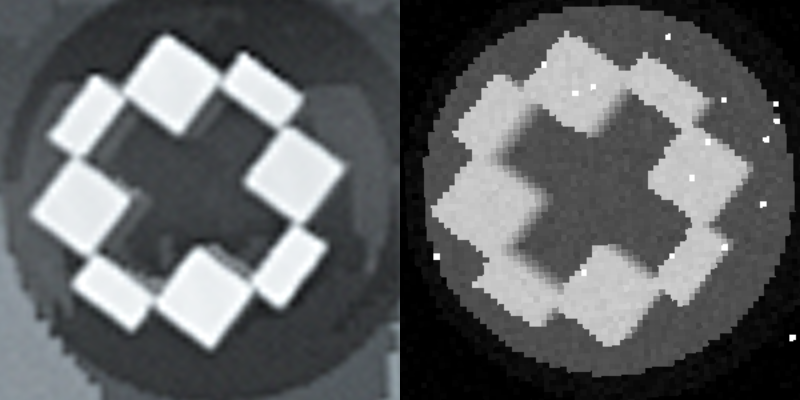

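The rectified socket view is clear. The slot centre is at about (188,191) in the left panel, with slots at about 53° and -37°. I'll fit it precisely and go and look at the key.

Request:
send_rows --plan '[{"travel": [24,48.6,0],"delta_rot": [0,0,0],"fingers": -1},{"travel": [24,48.6,0],"delta_rot": [0,0,0],"fingers": -1},{"travel": [24,48.6,0],"delta_rot": [0,0,0],"fingers": -1},{"travel": [24,48.6,0],"delta_rot": [0,0,0],"fingers": -1},{"travel": [0,0,30],"delta_rot": [0,0,0],"fingers": -1},{"travel": [0,0,0],"delta_rot": [0,0,0],"fingers": -1}]'

```text
clock: 15.28
eef_pos: [595.2, -256.1, 244.0]
eef_rot: [-3.139, 0.004, 0.049]
wrist_force: [-0.5, 0.5, -0.3]
finger_gap: 94.2
```

```bash
python3 - <<'E'
from h import *
from scipy.optimize import minimize
r=cv2.cvtColor(cv2.imread('pics/s1r.png'),cv2.COLOR_BGR2GRAY).astype(np.float32)
r=cv2.GaussianBlur(r,(0,0),3)
a=np.arange(-21,21.1,.5);A,B=np.meshgrid(a,a)
cross=((abs(A)<5.75)&(abs(B)<15.5))|((abs(B)<5.75)&(abs(A)<15.5))
x3=((abs(A)<15.5)&(abs(B)<15.5))&~cross
x4=((abs(A)<5)&(abs(B)>16)&(abs(B)<20))|((abs(B)<5)&(abs(A)>16)&(abs(A)<20))
br=x3|x4
def f(p):
    c,s=np.cos(p[2]),np.sin(p[2]);x=p[0]+A*c-B*s;y=p[1]+A*s+B*c
    v=cv2.remap(r,((x-520+30)/60*299).astype(np.float32),((-y-67+30)/60*299).astype(np.float32),1)
    return v[cross].mean()-v[br].mean()
best=min((minimize(f,[518.3,-65.5,np.radians(t)],method='Nelder-Mead') for t in (-50,-40,-30)),key=lambda o:o.fun)
print('socket',best.x[:2].round(2),np.degrees(best.x[2]),best.fun)
s=manip.read_state();print(s['eef_pos'],s['eef_rot'])
c=cam('wrist');W=cloud(c)
m=(abs(W[...,0]-625)<55)&(abs(W[...,1]+257)<45)&(W[...,2]>91)&(W[...,2]<103)
P=W[m];print(len(P),P[:,2].mean(),cv2.minAreaRect(P[:,:2].astype(np.float32)),P.mean(0))
m=(abs(W[...,0]-625)<45)&(abs(W[...,1]+257)<45)&(W[...,2]>45)&(W[...,2]<54)
print('flange',m.sum(),cv2.minEnclosingCircle(W[m][:,:2].astype(np.float32)))
print([(tw(c,d['at']).round(1).tolist(),round(d['confidence'],2)) for d in tip_of('key_grip','wrist')[:3]])
save(c,'k1.png')
E
```

```text
socket [518.23 -65.59] -36.49878776146531 -153.82754516601562
[ 595.20330711 -256.07294398  244.01692011] [-3.13917195  0.00416868  0.04854029]
1442 96.40602775927454 ((623.6355590820312, -257.2114562988281), (79.8893814086914, 15.345271110534668), 3.085465908050537) [ 624.99435619 -257.29461042   96.40602776]
flange 728 ((624.2562255859375, -257.35455322265625), 22.81551170349121)
[([627.0, -260.3, 81.5], 0.91)]
```

View pics/k1.png

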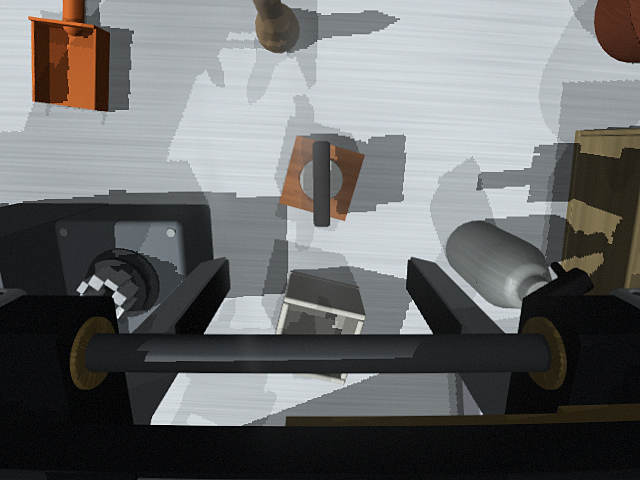

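The key's T-grip (321,183) is aligned with the tool, and the planter (320,310) and mister (490,260) are clear. I'll grasp it with the 29 mm offset applied.

Request:
send_rows --plan '[{"travel": [28.9,2.7,0],"delta_rot": [0,0,0],"fingers": -0.3},{"travel": [0,0,40],"delta_rot": [0,0,0],"fingers": -0.3},{"travel": [0,0,40],"delta_rot": [0,0,0],"fingers": -0.3},{"travel": [0,0,40],"delta_rot": [0,0,0],"fingers": -0.3},{"travel": [0,0,40],"delta_rot": [0,0,0],"fingers": -0.3},{"travel": [0,0,31],"delta_rot": [0,0,0],"fingers": -0.3},{"travel": [0,0,0],"delta_rot": [0,0,0],"fingers": 0.3},{"travel": [0,0,0],"delta_rot": [0,0,0],"fingers": 0.3},{"travel": [0,0,0],"delta_rot": [0,0,0],"fingers": 1},{"travel": [0,0,0],"delta_rot": [0,0,0],"fingers": 1},{"travel": [0,0,0],"delta_rot": [0,0,0],"fingers": 1}]' --grip_force 50

```text
clock: 16.75
eef_pos: [624.7, -258.6, 56.2]
eef_rot: [3.141, -0.001, 0.048]
wrist_force: [-0.5, 1.6, 3.5]
finger_gap: 16.1
```

Request:
send_rows --plan '[{"travel": [0,0,-20],"delta_rot": [0,0,0],"fingers": 1},{"travel": [0,0,-40],"delta_rot": [0,0,0],"fingers": 1},{"travel": [0,0,-40],"delta_rot": [0,0,0],"fingers": 1},{"travel": [0,0,-40],"delta_rot": [0,0,0],"fingers": 1},{"travel": [0,0,-40],"delta_rot": [0,0,0],"fingers": 1},{"travel": [-24.2,-49.5,0],"delta_rot": [0,0,0],"fingers": 1},{"travel": [-24.2,-49.5,0],"delta_rot": [0,0,0],"fingers": 1},{"travel": [-24.2,-49.5,0],"delta_rot": [0,0,0],"fingers": 1},{"travel": [-24.2,-49.5,0],"delta_rot": [0,0,0],"fingers": 1},{"travel": [0,0,0],"delta_rot": [0,0,9.8],"fingers": 1},{"travel": [0,0,0],"delta_rot": [0,0,9.8],"fingers": 1},{"travel": [0,0,0],"delta_rot": [0,0,9.8],"fingers": 1},{"travel": [0,0,0],"delta_rot": [0,0,9.8],"fingers": 1},{"travel": [0,0,0],"delta_rot": [0,0,0],"fingers": 1},{"travel": [0,0,0],"delta_rot": [0,0,0],"fingers": 1}]'

```text
clock: 18.62
eef_pos: [518.4, -65.4, 236.2]
eef_rot: [-3.141, -0.001, -0.633]
wrist_force: [0.1, 0.1, -1.8]
finger_gap: 15.5
```

```bash
python3 - <<'E'
from h import *
s=manip.read_state();print(s['eef_pos'],np.degrees(s['eef_rot']),s['wrist_force'],s['finger_gap'])
Ti=np.linalg.inv(pose(s))
for n in('wrist','scene','top'):
    c=cam(n);W=cloud(c);T=W@Ti[:3,:3].T+Ti[:3,3]
    m=(T[...,0]>12)&(T[...,0]<60)&(abs(T[...,1])<20)&(T[...,2]>-60)&(T[...,2]<5);P=T[m]
    print(n,'grip',len(P),P.min(0).round(1) if len(P) else 0,P.max(0).round(1) if len(P) else 0)
    if len(P): print(cv2.minAreaRect(P[:,:2].astype(np.float32)))
    m=(abs(T[...,0])<40)&(abs(T[...,1])<40)&(T[...,2]>5)&(T[...,2]<14);P=T[m]
    print('flange',len(P)); 
    if len(P)>20: print(cv2.minEnclosingCircle(P[:,:2].astype(np.float32)),P[:,2].mean())
    for k in('key','key_grip'): print(k,[((Ti@np.r_[tw(c,d['at']),1])[:3].round(1).tolist(),round(d['confidence'],2)) for d in tip_of(k,n)[:2]])
    if n=='scene': save(c,'i1.png',(240,100,440,270),3)
    if n=='wrist': save(c,'iw.png')
E
```

```text
[518.40061116 -65.40901362 236.15692507] [-1.79982840e+02 -3.51198890e-02 -3.62546759e+01] [ 0.13880285  0.05832111 -1.84145429] 15.453670777454988
wrist grip 2619 [ 12.   -8.4 -42.6] [ 39.5   7.7 -11.1]
((25.747032165527344, -0.35296154022216797), (27.543506622314453, 15.979021072387695), 0.28031471371650696)
flange 819
((3.7049551010131836, -0.40848445892333984), 22.133211135864258) 8.563245291061362
key [([1.1, -1.6, 52.1], 0.73)]
key_grip [([-2.1, 0.2, -28.0], 0.77)]
scene grip 201 [ 12.1 -10.3 -44.1] [ 39.9  10.8 -10.5]
((26.026315689086914, 0.26900577545166016), (21.127531051635742, 27.761232376098633), 89.85987091064453)
flange 156
((-1.2778619527816772, -1.6794960498809814), 23.944089889526367) 8.144931190157914
key [([2.2, -1.6, 55.9], 0.72)]
key_grip [([0.7, -2.5, -26.9], 0.92)]
top grip 0 0 0
flange 16
key [([-0.8, 0.6, 60.0], 0.42)]
key_grip [([-1.0, -2.8, -21.4], 0.55)]
```

View pics/iw.png

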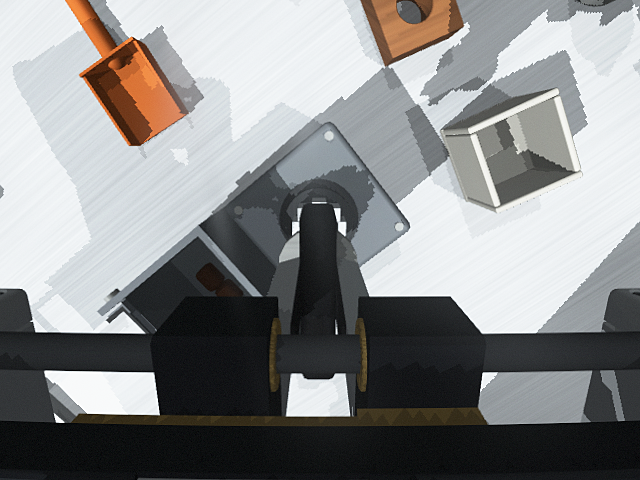

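The wrist view shows the key gripped straight, with the socket (320,205) directly beyond it. The key-to-socket offset is about 0.8 mm and the yaw matches. I'll correct that and descend to the mouth.

Request:
send_rows --plan '[{"travel": [0.5,0.6,18],"delta_rot": [0,0,0],"fingers": 1},{"travel": [0,0,17],"delta_rot": [0,0,0],"fingers": 1},{"travel": [0,0,0],"delta_rot": [0,0,0],"fingers": 1},{"travel": [0,0,5],"delta_rot": [0,0,0],"fingers": 1},{"travel": [0,0,4],"delta_rot": [0,0,0],"fingers": 1},{"travel": [0,0,3],"delta_rot": [0,0,0],"fingers": 1},{"travel": [0,0,0],"delta_rot": [0,0,0],"fingers": 1}]'

```text
clock: 19.95
eef_pos: [518.4, -66.2, 188.5]
eef_rot: [3.142, 0.0, -0.637]
wrist_force: [0.0, -0.3, -1.3]
finger_gap: 16.0
```

Request:
send_rows --plan '[{"travel": [0,0,4],"delta_rot": [0,0,0],"fingers": 1},{"travel": [0,0,4],"delta_rot": [0,0,0],"fingers": 1},{"travel": [0,0,4],"delta_rot": [0,0,0],"fingers": 1},{"travel": [0,0,3],"delta_rot": [0,0,0],"fingers": 1},{"travel": [0,0,0],"delta_rot": [0,0,0],"fingers": 1}]'

```text
clock: 20.58
eef_pos: [518.3, -66.1, 173.3]
eef_rot: [3.141, 0.0, -0.637]
wrist_force: [-0.4, 0.0, -0.3]
finger_gap: 15.7
```

Request:
send_rows --plan '[{"travel": [0,0,3],"delta_rot": [0,0,0],"fingers": 1},{"travel": [0,0,0],"delta_rot": [0,0,0],"fingers": 1}]'

```text
clock: 20.82
eef_pos: [518.4, -66.2, 170.4]
eef_rot: [3.142, 0.0, -0.637]
wrist_force: [0.6, 0.6, -1.3]
finger_gap: 15.8
```

Request:
send_rows --plan '[{"travel": [0,0,3],"delta_rot": [0,0,0],"fingers": 1},{"travel": [0,0,3],"delta_rot": [0,0,0],"fingers": 1},{"travel": [0,0,0],"delta_rot": [0,0,0],"fingers": 1}]'

```text
clock: 21.2
eef_pos: [518.6, -66.2, 164.8]
eef_rot: [-3.141, -0.001, -0.637]
wrist_force: [-0.6, -0.2, 6.0]
finger_gap: 15.9
```

Request:
send_rows --plan '[{"travel": [0,0,3],"delta_rot": [0,0,0],"fingers": 1},{"travel": [0,0,0],"delta_rot": [0,0,0],"fingers": 1}]'

```text
clock: 21.45
eef_pos: [518.7, -66.2, 162.0]
eef_rot: [-3.141, -0.001, -0.637]
wrist_force: [-2.5, -0.2, 8.3]
finger_gap: 15.9
```

Request:
send_rows --plan '[{"travel": [0,0,2],"delta_rot": [0,0,0],"fingers": 1},{"travel": [0,0,0],"delta_rot": [0,0,0],"fingers": 1},{"travel": [0,0,0],"delta_rot": [0,0,0],"fingers": 1}]' --grip_force 60

```text
clock: 21.82
eef_pos: [518.7, -66.2, 160.3]
eef_rot: [-3.141, -0.001, -0.637]
wrist_force: [-3.7, -0.0, 9.3]
finger_gap: 15.8
```

Request:
send_rows --plan '[{"travel": [0,0,1],"delta_rot": [0,0,0],"fingers": 1},{"travel": [0,0,0],"delta_rot": [0,0,0],"fingers": 1},{"travel": [0,0,0],"delta_rot": [0,0,0],"fingers": 1}]'

```text
clock: 22.2
eef_pos: [518.8, -66.3, 160.0]
eef_rot: [-3.141, -0.002, -0.637]
wrist_force: [-5.1, 0.8, 15.8]
finger_gap: 15.3
```

The force rises steeply, so the stop is reached. I'll add a small margin and then check everything.

Request:
send_rows --plan '[{"travel": [0,0,0.8],"delta_rot": [0,0,0],"fingers": 1},{"travel": [0,0,0],"delta_rot": [0,0,0],"fingers": 1},{"travel": [0,0,0],"delta_rot": [0,0,0],"fingers": 1},{"travel": [0,0,0],"delta_rot": [0,0,0],"fingers": 1}]'

```text
clock: 22.7
eef_pos: [519.0, -66.4, 159.8]
eef_rot: [-3.141, -0.003, -0.637]
wrist_force: [-7.4, -0.1, 19.7]
finger_gap: 15.8
```

```bash
python3 - <<'E'
from h import *
s=manip.read_state();print(s['eef_pos'],np.degrees(s['eef_rot']),s['wrist_force'],s['finger_gap'])
Ti=np.linalg.inv(pose(s));ims=[]
for n in('wrist','scene'):
    c=cam(n);W=cloud(c)
    T=W@Ti[:3,:3].T+Ti[:3,3]
    m=(np.hypot(T[...,0],T[...,1])<24)&(T[...,2]>4)&(T[...,2]<14)&(np.hypot(T[...,0],T[...,1])>14)
    print(n,'flange z',m.sum(),np.median(W[m][:,2]) if m.any() else 0)
    for k in('key','socket','tray_bar','lump0','planter','mister','scoop','pot','dibber'): print(k,[(tw(c,d['at']).round().tolist(),round(d['confidence'],2)) for d in tip_of(k,n)[:4]])
    if n=='scene': save(c,'f.png',(230,120,490,300),3)
E
```

```text
[519.02248579 -66.3644619  159.81582571] [-1.79943658e+02 -1.48028247e-01 -3.64728702e+01] [-7.3940534  -0.11895484 19.73556178] 15.793693629421002
wrist flange z 758 151.36553477347687
key [([519.0, -69.0, 109.0], 0.63)]
socket []
tray_bar []
lump0 [([524.0, 88.0, 41.0], 0.62)]
planter [([452.0, -257.0, 2.0], 0.65), ([508.0, 114.0, 136.0], 0.41)]
mister []
scoop [([774.0, 18.0, -3.0], 0.92)]
pot []
dibber []
scene flange z 101 152.10640532322748
key [([521.0, -70.0, 105.0], 0.97)]
socket [([520.0, -67.0, 128.0], 0.76)]
tray_bar [([623.0, -260.0, -4.0], 0.65), ([500.0, 284.0, 147.0], 0.59), ([774.0, 19.0, 5.0], 0.19)]
lump0 []
planter [([448.0, -263.0, -0.0], 0.62)]
mister [([545.0, -459.0, -2.0], 0.87), ([509.0, 54.0, -4.0], 0.45)]
scoop [([772.0, 17.0, 4.0], 0.73)]
pot [([396.0, 430.0, -4.0], 0.75), ([509.0, 112.0, 137.0], 0.52)]
dibber [([777.0, -201.0, -3.0], 0.73)]
```

View pics/f.png

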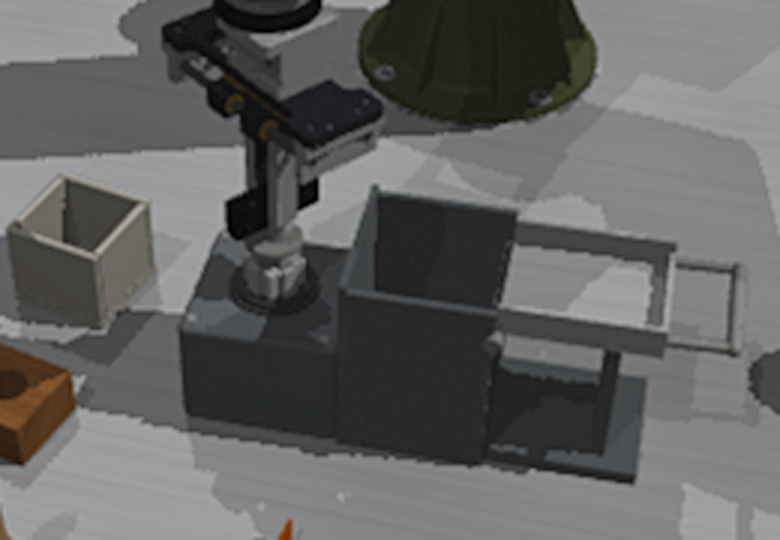

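Flange top is at 151.4 to 152.1 mm against 152 expected, so the key is home and the plunger is at its stop. The picture shows the key seated in the socket, the tray level and empty, and the planter standing.

```bash
python3 -c "
from cell import manip
print(manip.sign_off())"
```

```text
the job is handed in; nothing more can be done
None
```

I lifted the tray by its bar and all four lumps slid into the hopper. I then lowered the tray level, took the key from its stand and turned it to the socket's slots at about -36.5°. It slid home without resistance, and I pressed the socket to its stop. I handed the job in at about 23 s, still holding the key pressed down.

**Last checks**
- **Key:** the flange top measured 151.4–152.1 mm, against 152 mm expected for fully home with 10 mm of plunger travel. The force rose steeply to about 20 N of downward push, with a 7 N sideways component, and the key stayed in the grip at 15.8 mm.
- **Tray and lumps:** the tray is empty and level. The network saw all four lumps in the hopper straight after the lift, but only one in the final wrist view and none in the final scene view, where the hopper wall hides them.
- **Bystanders:** all five were found where they stood, within the detector's error.

**What disagreed or failed**
- The first grasp on the bar closed above it. The fingertips end about 29 mm short of where the documented tip reach (19 mm) puts them. I measured this in the wrist depth image and allowed for it afterwards; the miss pressed lightly (about 4 N) on the bar.
- The final detections were not all clean. The scene camera put its best guess for the bar at the stand, with the correct position second. It also put the socket at 128 mm, close to the 130 mm expected when pressed down.

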